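Switch on the microscope supply under the push-latch cover

ROBOT

A 6-joint arm with a two-finger parallel gripper is mounted at the origin on a cart in front of the work surface, level with it; the furniture and walls round the work are solid. World frame = base frame: x ahead of the robot, y to its left, z up, the work surface at z = 0. Lengths are in m, angles in rad, forces in N, time in s.
With the tool pointing down it reaches from about 0.3 to 0.875 m from the base axis. Payload 6.4 kg.
Tool frame: the origin (TCP) lies midway between the tips of the shut fingers; the grasp point (between the pads) lies 19 mm behind it (ctrl.tcp_to_grasp is the distance from the TCP to the grasp point, in m); z points along the fingers, y is the direction in which the jaws open and shut (so a half turn about z gives the same grasp; the last joint's range is limited). The gripper opens to 85 mm and grips with 20 to 120 N. Pads are 22 mm wide; open, the fingers measure 114 mm over their backs; the gripper's body (76 mm by 85 mm) begins 54 mm behind the grasp point. The pads swing forward as they close: fully open they stand 13 mm farther back than shut.
Start: joints at [-1.513, 0.181, 1.607, -0, 1.354, -0.206], TCP at [0.15, -0.555, 0.231] pointing down, gripper open.
Joint ranges: [-2.99, 2.99], [-0.89, 2.07], [0.3, 2.58], [-1.14, 4.28], [0, 2.63], [-3.12, 3.12]. Speed limits (rad/s): [2.57, 2.57, 3.01, 3.14, 3.14, 3.14].

INTERFACE

Orientations are given as a unit quaternion [w, x, y, z].
In Python, from bench import monitor, imaging, order, spotter, ctrl gives the robot as it stands.
- The arm moves only by the shell command python3 -m pendant 'ROWS'. ROWS is JSON, a list that holds one entry, the list of rows, each a list of 5 numbers: the shift along the world's x, y, z in mm, then the turn about the world's z in degrees, then the finger opening in mm, from 0 to 85.4. A call has 1 to 8 rows; each row shifts and turns the commanded pose from where the row before left it; what a row does not reach is not made up. A row lasts 1/8 s, in which the tool goes at most 62.5 mm and 10.7 degrees, less where a joint would pass 70% of its speed; a pose out of reach is approached as far as the arm can. A call with a gripper value outside its range is refused whole. The fingers move at their own pace and stop on an object; the grip force is fixed at half the most. Time passes only in rows, so rows that do not move let the fingers close. It gives the time, the measured TCP pose, the force and the opening at its end, in the units of the state.
- monitor.get_obs(): the state, without advancing time (a new reading comes with each control period).
- imaging.camera(name): name is "scene" or "top" or "wrist"; returns a dict with "img" (420x560x3 uint8, red, green, blue), "vfov" (degrees; the focal length in pixels is half the picture's height over the tangent of half this angle, whatever the lens; pixels are square), "cx", "cy" (the principal point, pixels), "origin" and "orientation" of the camera in the world. Camera axes: x right, y down, z forward; pixel columns grow to the right and rows downward; lengths in m; the calibration is good to about 2 mm. The wrist camera is an equidistant fisheye: a pixel r from the principal point sees the ray r / f radians off the axis. A picture is of the moment at which its call begins. There is no depth.
- order.hand_in(): hands the job in, once; it reports no verdict.
Trained networks look in the newest picture that a camera, given by its name, has taken for a name from the list of things; names that differ only in an ending like _2 or _b are one class to them, and where a whole thing is asked for, a point or a joint stands for the part that bears it (a point fixed in the world has none). Each returns a list of dicts, best first, with "confidence" (0 to 1); they miss things now and then, are a little off and sometimes report something else, mostly with a low value. They report only what shows in the picture. A call takes as long as a camera call.
- spotter.recognise(camera, thing): "at" ([x, y, z] in m, in the coordinates of the camera as it stood for that picture, good to about 4 mm: the middle of the surface that is visible of it).
- spotter.tip_of(camera, thing): "at" ([x, y, z] in m, in the coordinates of the camera as it stood for that picture, good to about 4 mm: a listed point, or the origin of a listed thing).
The state is a dict: "time_s": time; "q": joint angles; "dq": joint speeds; "joint_efforts": joint torques, N m; "eef_pos": TCP position; "eef_rot": TCP orientation; "wrist_force": force on the tool from outside, world axes, zero at the start; "torque": the same for the moment, N m; "opening": opening from 0.0 (shut) to 1.0 (fully open).
Only numpy, scipy, OpenCV 4.12 (cv2) and the standard library are available. Lean on these libraries where they do the work, as an engineer would, in place of code of your own. Each camera call takes 0.05 s, during which the arm holds its last target. There are 200 camera calls.

TASK

Switch on the measuring microscope's supply in the bench service box: press the ribbed pad of the metal cover and let go so that it springs fully open, press the white-barred end of the green rocker so that it snaps on (leave the red one on), then push the cover shut and press it home so that it latches and stays closed by itself. Do it all with light fingertip pushes: pick nothing up, and leave the loose things around the box where they lie.

Things in the scene. Friction and masses are not known exactly. Their poses are not given: they have to be found in the camera images.
- service_box: grey box screwed to the desk (its flange may overlap a thin rubber mat), 112 (x) x 240 (y) x 60 mm high; origin on the desk under its centre; x points to the hinge side, away from the robot, y left along it, z up. 17 mm end blocks flank the bare-metal cover. In the bay below: two rockers, two white sockets near the ends (41 mm above the desk), latch housing and front wall toward the robot (47 mm)
- cover (a joint): hinge angle of the cover, rad. 0 = closed, latched, top level with the end blocks. Pressed at its free edge it gives 6 mm to a stop at -0.08 (about 3 N; trips 4 mm down); let go, a damped spring swings it up in about 2 s to 1.75, just past upright, leaning away from the robot. To close: push it from its back over and down to the same stop, let go: it latches at 0. Another press reopens it
- cover_pad (a point): centre of the dark ribbed pad (30 mm along x, 70 along y) on the outer face of the cover, mid-width near its free edge: 74 mm from the hinge line. Moves with the cover. The cover is a metal plate 203 mm wide (y), 94 mm from hinge line to free edge, 4 mm thick, with an 11 mm lip turned down at the free edge; its spring pushes it open with about 2.5 N there, up to 5 N while it moves
- cover_hinge (a point): middle of the cover's hinge line, which runs along the box's y axis 44 mm beyond the box's centre and 56 mm above the desk; the cover's free edge faces the robot when closed, and stands about 150 mm above the desk when open
- green_rocker (a joint): angle of the green rocker switch, rad: about 0 = off, barred end 7 mm proud; about 0.35 = on, barred end pressed down. It snaps over past half way with about 4 N at its end, which moves about 4 mm. The rocker is 30 mm long (box x), 21 mm wide and sits 43 mm left or right of the box's middle; the red one sits on the other side
- green_rocker_on (a point): middle of the near end (toward the robot, marked with a short white bar) of the green rocker, on its surface: the spot to press to switch it on. About 49 mm above the desk while off, 44 mm when on
- red_rocker (a joint): angle of the red rocker switch, same make and same values; it is on (0.35) at the start and must stay on
- red_rocker_on (a point): middle of the near end of the red rocker, on its surface
- ring_gauge: loose steel ring, 52 mm across, 15 mm high; origin under its centre
- usb_stick: loose blue memory stick, 48 x 17 x 8 mm, lying; origin under its centre
- resin_sample: loose beige resin disc with a dark cross on top, 32 mm across, 22 mm high; origin under its centre
- tweezers: loose steel tweezers, 124 mm long, 9 mm high, lying; origin under its centre
- loupe: loose black magnifier barrel, 40 mm across, 42 mm high, standing; origin under its centre

How it is judged:
On the way, in this order (a step that is already met when the one before it is completed fails the run):
1. the cover has sprung open (value of joint cover above 1.5 rad and value of joint green_rocker below 0.1 rad), for 0.2 s.
2. the green rocker is on with the cover still open (value of joint green_rocker above 0.28 rad and value of joint cover above 0.8 rad), for 0.2 s.
At the end, for the whole second after the job is handed in: the cover is closed, latched and at rest (within 0.04 rad of 0) with nothing holding it, the green rocker is on and the red rocker is still on (both above 0.28 rad), and every loose thing lies within 15 mm of where it was (value of joint cover between -0.04 and 0.04 rad and velocity of joint cover between -0.05 and 0.05 rad/s and value of joint each of green_rocker, red_rocker above 0.28 rad and distance of each of ring_gauge, usb_stick, resin_sample, tweezers, loupe from where it was at the start of the episode below 0.015 m); the robot touches nothing.
It fails at once if the red rocker is switched off (value of joint red_rocker below 0.2 rad).
It fails at once if a loose thing is knocked, picked up or carried away (distance of any of ring_gauge, usb_stick, resin_sample, tweezers, loupe from where it was at the start of the episode above 0.015 m).
It fails at once if the cover, a rocker or the box is struck or leaned on hard (over 60 N) (contact force between any of the arm, the fingers and service_box above 60 N).
It also fails if it takes over 58 s, if anything falls off the work surface, if the arm or the gripper's body presses on something with over 40 N, if the wrist force passes 120 N, or if a joint passes its speed limit or range.

## Working session

There is one attempt and no reset: what is moved stays moved. The work goes in short steps, Python scripts to look and compute and a shell command to move; the robot and the scene stay as the last step left them, time stands still between calls to the robot, and variables do not carry over. Pictures are saved under pics/ and viewed, about 8 in all and at most 12, crops included, and the job is handed in when it is done.

```bash
mkdir -p pics; ls
cat > h.py <<'E'
import numpy as np, cv2
from scipy.spatial.transform import Rotation as R
from bench import monitor, imaging, order, spotter, ctrl
def Rm(q): return R.from_quat([q[1],q[2],q[3],q[0]])
def cam(n,save=None):
    c=imaging.camera(n)
    if save: cv2.imwrite('pics/'+save,c['img'][:,:,::-1])
    return c
def world(c,p): return Rm(c['orientation']).apply(p)+np.array(c['origin'])
def find(c,n,things,fn='tip_of'):
    for t in things:
        for d in getattr(spotter,fn)(n,t)[:2]:
            print(n,t,np.round(world(c,d['at']),4),round(d['confidence'],2))
def proj(c,P):
    f=c['img'].shape[0]/2/np.tan(np.radians(c['vfov'])/2)
    p=Rm(c['orientation']).inv().apply(np.array(P)-np.array(c['origin']))
    return c['cx']+f*p[...,0]/p[...,2], c['cy']+f*p[...,1]/p[...,2]
E
python3 - <<'E'
from h import *
T=['service_box','cover_pad','cover_hinge','ring_gauge','usb_stick','resin_sample','tweezers','loupe']
cs=[]
for n in ['top','scene']:
    c=cam(n); cs.append(c['img']); print(n,c['vfov'],np.round(c['origin'],3))
    find(c,n,T)
cv2.imwrite('pics/a.png',cs[0][:,:,::-1]);cv2.imwrite('pics/b.png',cs[1][:,:,::-1])
print(monitor.get_obs())
E
```

```text
pics
top 49.86537203957124 [ 0.337 -0.038  0.929]
top service_box [0.5057 0.0649 0.0019] 0.91
top cover_pad [0.4738 0.062  0.0604] 0.76
top cover_hinge [0.5474 0.0627 0.057 ] 0.67
top ring_gauge [0.3814 0.1344 0.0013] 0.65
top ring_gauge [ 4.506e-01 -1.016e-01  1.000e-04] 0.22
top usb_stick [ 5.295e-01 -9.650e-02 -2.000e-04] 0.75
top resin_sample [ 4.532e-01 -1.024e-01 -3.000e-04] 0.74
top tweezers [4.072e-01 8.500e-03 1.000e-04] 0.46
top tweezers [ 0.4525 -0.1031  0.0029] 0.24
top loupe [ 0.459  -0.2401  0.0013] 0.72
scene 50.434173422783964 [0.097 0.507 0.703]
scene service_box [5.106e-01 6.170e-02 5.000e-04] 0.76
scene cover_pad [0.4779 0.0572 0.0599] 0.62
scene cover_pad [ 0.386   0.1302 -0.0014] 0.51
scene cover_hinge [0.5505 0.058  0.0574] 0.6
scene ring_gauge [ 0.3847  0.1285 -0.0029] 0.89
scene usb_stick [ 0.5306 -0.0964 -0.0017] 0.42
scene resin_sample [ 0.4519 -0.1007 -0.0015] 0.66
scene tweezers [ 0.4089  0.0078 -0.0043] 0.85
scene loupe [ 0.4638 -0.2453  0.0005] 0.58
{'time_s': 0.9, 'q': array([-1.51330538e+00,  1.80788519e-01,  1.60703516e+00,  7.11067341e-06,
        1.35379936e+00, -2.06276836e-01]), 'dq': array([ 0.00011317,  0.00220804, -0.00011055, -0.00014553, -0.00051894,
        0.00042199]), 'joint_efforts': array([ 1.50264059e-03, -4.44831920e+01, -3.51684701e+01, -4.58734794e-04,
        5.22314203e-04, -1.37375440e-05]), 'eef_pos': array([ 0.14994574, -0.5551026 ,  0.2312779 ]), 'eef_rot': array([-1.48907064e-05,  9.91316018e-01,  1.31501147e-01,  4.59138796e-06]), 'wrist_force': array([-0.2035893 , -0.26333668,  0.67578237]), 'torque': array([ 0.03392883,  0.01890763, -0.03566199]), 'opening': 0.9937614330992514}
```

View pics/a.png

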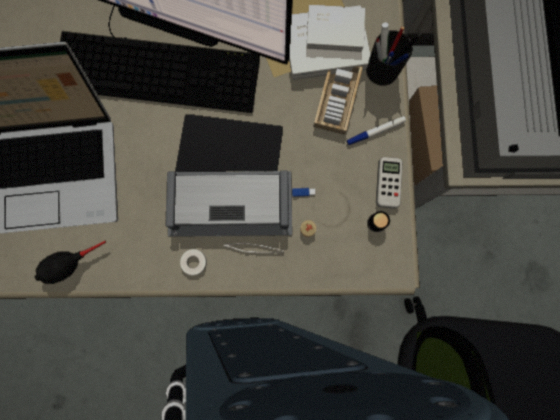

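View pics/b.png

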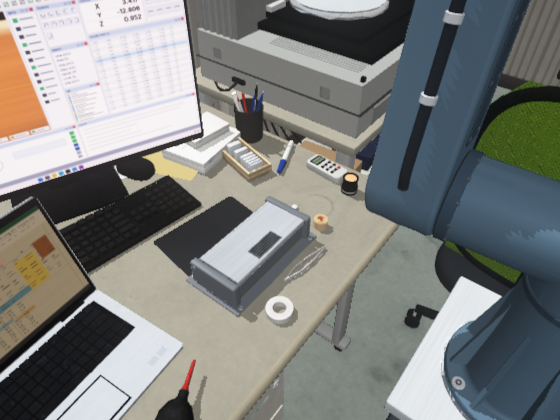

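The top view shows the box with its axes along the world's, at px (168–290, 170–236), with the pad at (227, 213). The ring (193, 263), tweezers (253, 249), resin disc (308, 228) and USB stick (304, 192) sit around it. Both views agree on the pad at about (0.476, 0.060). I'll move above it with the fingers shut.

```bash
python3 -m pendant '[[[25,45,0,-1.9,0],[25,45,0,-1.9,0],[25,45,0,-1.9,0],[25,45,0,-1.9,0],[25,45,0,-1.9,0],[25,45,0,-1.9,0],[25,45,0,-1.9,0],[25,45,0,-1.9,0]]]'; python3 -m pendant '[[[21,42,0,0,0],[21,42,0,0,0],[21,42,0,0,0],[21,42,0,0,0],[21,42,0,0,0],[21,42,0,0,0],[0,0,0,0,0],[0,0,0,0,0]]]'
python3 - <<'E'
from h import *
c=cam('wrist','w1.png'); print(c['vfov'],c['cx'],c['cy'],c['origin'],monitor.get_obs()['eef_pos'])
find(c,'wrist',['service_box','cover_pad','cover_hinge'])
E
```

```text
time_s: 1.9
eef_pos: [0.3506, -0.1937, 0.2316]
eef_rot: [0.0, 1.0, -0.001, 0.0]
wrist_force: [0.9, 0.5, 0.4]
opening: 0.0
time_s: 2.9
eef_pos: [0.4757, 0.0568, 0.2312]
eef_rot: [0.0, 1.0, -0.0, -0.0]
wrist_force: [0.4, -0.3, -0.0]
opening: -0.002
65.70646984690485 284.3735158702046 207.82458014883338 [0.54312964 0.05778148 0.37476158] [0.47563401 0.05630307 0.23119813]
wrist service_box [0.5069 0.0599 0.001 ] 0.82
wrist service_box [0.3838 0.1355 0.0032] 0.57
wrist cover_pad [0.4767 0.0558 0.0613] 0.78
wrist cover_hinge [0.5535 0.0602 0.0552] 0.76
wrist cover_hinge [ 0.4488 -0.1011  0.0017] 0.21
```

View pics/w1.png

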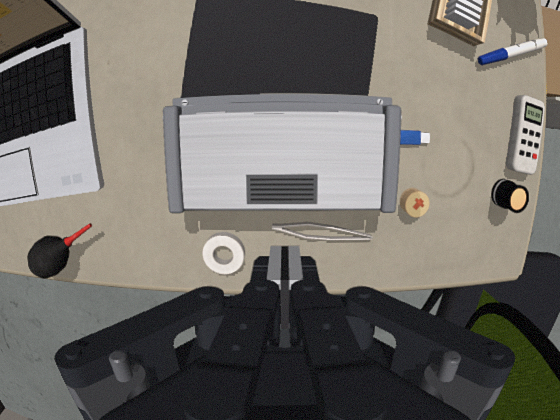

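The wrist view has the pad at (282, 189), square to the fingers, and its estimate of (0.4767, 0.056, 0.061) matches the top and scene views. Next I descend to just above the pad.

```bash
python3 -m pendant '[[[-1,1,-40,0,0],[0,0,-40,0,0],[0,0,-40,0,0],[0,0,-30,0,0],[0,0,-9,0,0],[0,0,-3,0,0],[0,0,-3,0,0],[0,0,0,0,0]]]'
```

```text
time_s: 4.1
eef_pos: [0.4756, 0.0578, 0.0671]
eef_rot: [0.0, 1.0, -0.001, 0.001]
wrist_force: [0.2, -0.5, 0.1]
opening: 0.001
```

```bash
python3 -m pendant '[[[0,0,-3,0,0],[0,0,-2,0,0],[0,0,-1,0,0],[0,0,-1,0,0],[0,0,0,0,0]]]'; python3 -m pendant '[[[0,0,-1,0,0],[0,0,-1,0,0],[0,0,0,0,0]]]'
```

```text
time_s: 4.72
eef_pos: [0.475, 0.0579, 0.0593]
eef_rot: [-0.0, 1.0, -0.001, -0.0]
wrist_force: [-0.7, -0.3, 1.9]
opening: -0.002
time_s: 5.1
eef_pos: [0.4749, 0.0579, 0.0572]
eef_rot: [-0.0, 1.0, -0.001, -0.0]
wrist_force: [-0.5, 0.4, 2.1]
opening: -0.003
```

```bash
python3 -m pendant '[[[0,0,-1,0,0],[0,0,0,0,0]]]'; python3 -m pendant '[[[0,0,-0.7,0,0],[0,0,-0.5,0,0],[0,0,0,0,0]]]'
```

```text
time_s: 5.35
eef_pos: [0.4749, 0.0579, 0.0562]
eef_rot: [-0.0, 1.0, -0.001, -0.0]
wrist_force: [-1.3, 0.7, 2.1]
opening: 0.003
time_s: 5.72
eef_pos: [0.4749, 0.0579, 0.0551]
eef_rot: [-0.0, 1.0, -0.001, -0.0]
wrist_force: [-2.0, 0.6, 2.7]
opening: -0.003
```

```bash
python3 -m pendant '[[[0,0,30,0,0],[-20,0,50,0,0],[-35,0,45,0,0],[-35,0,20,0,0],[-10,0,0,0,0],[0,0,0,0,0],[0,0,0,0,0],[0,0,0,0,0]]]';  python3 -m pendant '[[[0,0,0,0,0],[0,0,0,0,0],[0,0,0,0,0],[0,0,0,0,0],[0,0,0,0,0],[0,0,0,0,0],[0,0,0,0,0],[0,0,0,0,0]]]'
python3 - <<'E'
from h import *
T=['cover_pad','cover_hinge','green_rocker_on','red_rocker_on']
ims=[]
for n in ['top','scene','wrist']:
    c=cam(n); print(n); find(c,n,T); ims.append(c['img'][:,:,::-1])
cv2.imwrite('pics/w2.png',ims[2])
t=ims[0][150:260,140:320]; cv2.imwrite('pics/t2.png',cv2.resize(t,None,fx=4,fy=4,interpolation=cv2.INTER_CUBIC))
E
```

```text
time_s: 6.72
eef_pos: [0.3752, 0.0579, 0.1993]
eef_rot: [-0.0, 1.0, -0.001, -0.001]
wrist_force: [-0.2, 0.4, -0.4]
opening: 0.007
time_s: 7.72
eef_pos: [0.375, 0.0579, 0.2001]
eef_rot: [0.0, 1.0, -0.001, 0.0]
wrist_force: [-0.0, -0.3, -0.3]
opening: -0.004
top
top cover_pad [0.5655 0.0606 0.128 ] 0.8
top cover_pad [ 0.4617 -0.2422 -0.0011] 0.59
top cover_hinge [0.5446 0.0621 0.0584] 0.57
top green_rocker_on [0.4874 0.1033 0.0505] 0.64
top red_rocker_on [0.4899 0.0165 0.0477] 0.65
top red_rocker_on [0.4893 0.1023 0.0515] 0.59
scene
scene cover_pad [0.5704 0.0618 0.128 ] 0.72
scene cover_hinge [0.549  0.06   0.0562] 0.79
scene cover_hinge [0.4972 0.1015 0.0452] 0.52
scene green_rocker_on [0.498  0.0999 0.0468] 0.6
scene red_rocker_on [0.4904 0.0153 0.0436] 0.54
wrist
wrist cover_hinge [0.5508 0.0613 0.0547] 0.85
wrist green_rocker_on [0.489  0.105  0.0533] 0.64
wrist red_rocker_on [ 0.448  -0.1021 -0.0008] 0.55
```

View pics/w2.png

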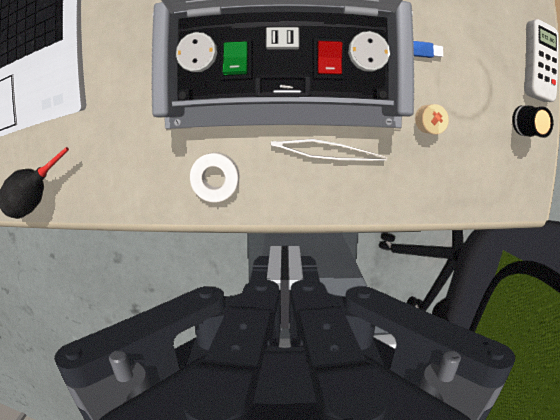

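View pics/t2.png

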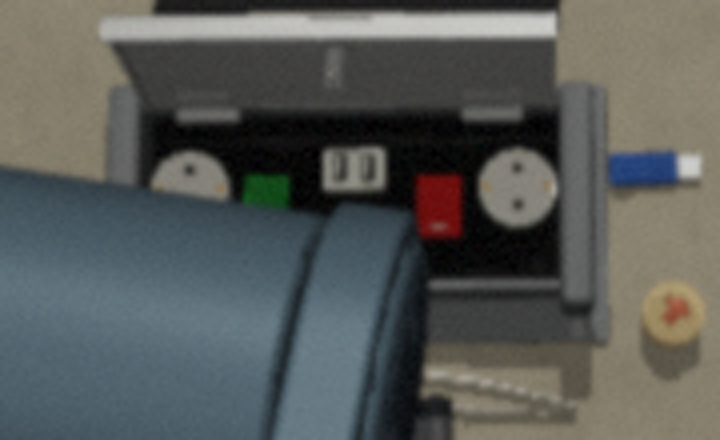

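The cover is fully open. In the wrist view the green rocker's bar is at (235, 71), the red one's at (330, 71), and the front wall's inner edge is at about row 100. I'll deproject these pixels to get positions and clearance.

Run:
```python
from h import *
c=cam('wrist')
f=210/np.tan(np.radians(c['vfov'])/2)
def dp(u,v,z):
    d=np.array([u-c['cx'],v-c['cy']]);r=np.hypot(*d);th=r/f
    ray=Rm(c['orientation']).apply([*(np.sin(th)*d/r),np.cos(th)]); o=np.array(c['origin'])
    return np.round(o+ray*(z-o[2])/ray[2],4)
for n,u,v,z in [('green bar',235,71,.049),('green near edge',235,74,.049),('green far edge',235,42,.045),('g L',222,60,.047),('g R',247,60,.047),('red bar',330,71,.044),('front wall inner',235,101,.047),('latch inner',283,78,.047),('socketL',196,52,.041),('wall L',170,100,.047),('wall R',396,99,.047)]:
    print(n,dp(u,v,z))
g=c['img'][:,:,::-1]
cv2.imwrite('pics/w3.png',cv2.resize(g[0:135,150:410],None,fx=3,fy=3,interpolation=cv2.INTER_CUBIC))
```

```text
green bar [0.489 0.103 0.049]
green near edge [0.4862 0.103  0.049 ]
green far edge [0.5176 0.1038 0.045 ]
g L [0.5004 0.1154 0.047 ]
g R [0.4992 0.0924 0.047 ]
red bar [0.4894 0.0172 0.044 ]
front wall inner [0.4614 0.1035 0.047 ]
latch inner [0.4817 0.06   0.047 ]
socketL [0.5113 0.1417 0.041 ]
wall L [0.4659 0.1658 0.047 ]
wall R [ 0.4661 -0.0454  0.047 ]
```

View pics/w3.png

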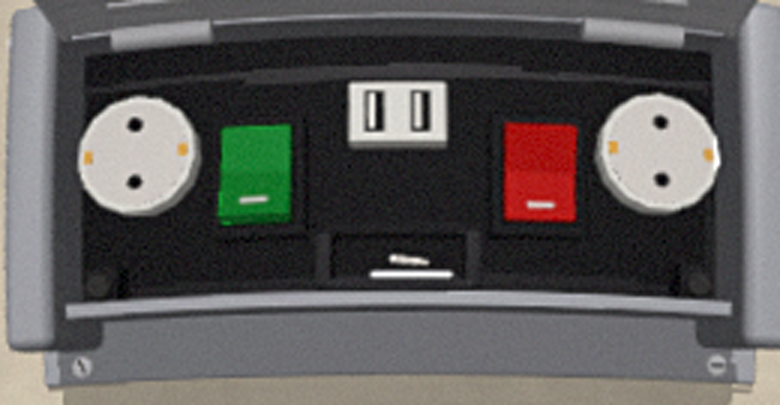

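The green bar is at (0.489, 0.103) with 9 mm of room to the front wall if I press at x=0.482. Next I descend above it, watching the force in case the camera comes near the open cover.

```bash
python3 -m pendant '[[[35,15,0,0,0],[36,15,0,0,0],[36,16,-20,0,0],[0,0,-40,0,0],[0,0,-40,0,0],[0,0,-30,0,0],[0,0,-10,0,0],[0,0,0,0,0]]]'; python3 -m pendant '[[[0,0,-4,0,0],[0,0,-2,0,0],[0,0,-2,0,0],[0,0,0,0,0]]]'
```

```text
time_s: 9.52
eef_pos: [0.4819, 0.1039, 0.06]
eef_rot: [-0.0, 1.0, -0.001, -0.0]
wrist_force: [-0.5, -0.7, 0.1]
opening: 0.002
time_s: 10.02
eef_pos: [0.482, 0.1039, 0.0522]
eef_rot: [-0.0, 1.0, -0.001, 0.0]
wrist_force: [-0.1, 0.2, -0.1]
opening: -0.001
```

```bash
python3 -m pendant '[[[0,0,-2,0,0],[0,0,-1,0,0],[0,0,-1,0,0],[0,0,0,0,0]]]'; python3 -m pendant '[[[0,0,-1,0,0],[0,0,-1,0,0],[0,0,0,0,0]]]'
```

```text
time_s: 10.52
eef_pos: [0.4819, 0.1039, 0.048]
eef_rot: [-0.0, 1.0, -0.001, -0.0]
wrist_force: [0.9, 0.5, -0.8]
opening: -0.004
time_s: 10.9
eef_pos: [0.4819, 0.1039, 0.046]
eef_rot: [-0.0, 1.0, -0.001, -0.0]
wrist_force: [0.4, 0.2, -0.2]
opening: 0.005
```

```bash
python3 -m pendant '[[[0,0,-1,0,0],[0,0,-1,0,0],[0,0,0,0,0]]]'; python3 -m pendant '[[[0,0,-0.7,0,0],[0,0,-0.5,0,0],[0,0,0,0,0]]]'
```

```text
time_s: 11.28
eef_pos: [0.4822, 0.1039, 0.0452]
eef_rot: [0.0, 1.0, -0.001, 0.0]
wrist_force: [-4.5, 0.2, 12.9]
opening: 0.001
time_s: 11.65
eef_pos: [0.4823, 0.1039, 0.045]
eef_rot: [0.0, 1.0, -0.0, 0.0]
wrist_force: [-8.9, -1.9, 23.2]
opening: -0.001
```

Firm contact at z=0.045, with the force going to 23 N. I'll back off and look at the rocker.

```bash
python3 -m pendant '[[[0,0,10,0,0],[0,0,50,0,0],[0,0,50,0,0],[-36,-15,44,0,0],[-36,-15,0,0,0],[-35,-16,0,0,0],[0,0,0,0,0],[0,0,0,0,0]]]'
python3 - <<'E'
from h import *
c=cam('wrist'); g=c['img'][:,:,::-1]; print(monitor.get_obs()['eef_pos'])
a=cv2.imread('pics/w2.png')[25:100,200:370]
cv2.imwrite('pics/w4.png',np.vstack([cv2.resize(x,None,fx=4,fy=4,interpolation=cv2.INTER_CUBIC) for x in (a,g[25:100,200:370])]))
find(c,'wrist',['green_rocker_on','red_rocker_on','cover_hinge'])
E
```

```text
time_s: 12.65
eef_pos: [0.3757, 0.0578, 0.1973]
eef_rot: [0.0, 1.0, -0.001, 0.001]
wrist_force: [0.3, 0.1, -0.8]
opening: -0.002
[0.37581432 0.05792595 0.1972558 ]
wrist green_rocker_on [0.488  0.1082 0.0493] 0.91
wrist green_rocker_on [0.3828 0.1348 0.0021] 0.66
wrist red_rocker_on [0.4917 0.0151 0.0486] 0.57
wrist cover_hinge [0.5498 0.0606 0.0546] 0.72
```

View pics/w4.png

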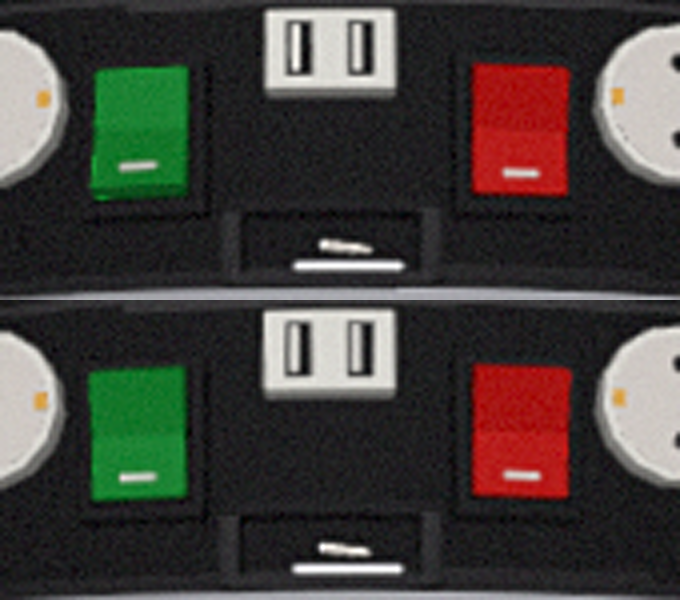

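The green rocker now looks the same as the red one, so it is on. Before going behind the cover I'll triangulate the monitor's lower corner (top px ~(285, 57), scene px ~(200, 137)) to check clearance for the wrist camera.

Run:
```python
from h import *
def ray(c,u,v):
    f=210/np.tan(np.radians(c['vfov'])/2); d=Rm(c['orientation']).apply([(u-c['cx'])/f,(v-c['cy'])/f,1]); return np.array(c['origin']),d/np.linalg.norm(d)
a=cam('top');b=cam('scene')
find(b,'scene',['cover_pad','cover_hinge'])
for p,q in [((285,57),(200,137)),((283,50),(200,130))]:
    o1,d1=ray(a,*p);o2,d2=ray(b,*q)
    s=np.linalg.lstsq(np.c_[d1,-d2],o2-o1,rcond=None)[0]; print(o1+s[0]*d1,o2+s[1]*d2)
print(monitor.get_obs()['eef_pos'])
```

```text
scene cover_pad [0.5718 0.0584 0.1241] 0.88
scene cover_pad [ 0.451  -0.0997 -0.0007] 0.4
scene cover_hinge [0.5493 0.0603 0.0558] 0.94
[ 0.76341724 -0.05557186  0.12956754] [ 0.75959743 -0.05803156  0.1275833 ]
[ 0.76475046 -0.05147872  0.15324271] [ 0.75549467 -0.05736248  0.14823922]
[0.37508536 0.05799941 0.19671614]
```

The monitor is at x≈0.76, so the wrist camera (about 0.70 at most) clears it. I go over the cover, down behind it, then push along the hinge arc.

```bash
python3 -m pendant '[[[40,0,5,0,0],[50,0,0,0,0],[50,0,0,0,0],[50,0,0,0,0],[40,0,0,0,0],[0,0,-35,0,0],[0,0,-32,0,0],[0,0,0,0,0]]]'
```

```text
time_s: 14.05
eef_pos: [0.6026, 0.0582, 0.1315]
eef_rot: [-0.0, 1.0, -0.001, -0.003]
wrist_force: [0.4, -0.2, -0.7]
opening: 0.002
```

```bash
python3 -m pendant '[[[-15,0,0,0,0],[-12,0,0,0,0],[-13,0,0,0,0],[-10,0,-1,0,0],[-10,0,-1,0,0],[-9,0,-3,0,0],[-9,0,-3,0,0],[0,0,0,0,0]]]'
```

```text
time_s: 15.05
eef_pos: [0.5256, 0.0579, 0.1261]
eef_rot: [-0.0, 1.0, -0.001, -0.001]
wrist_force: [0.8, 0.8, 2.7]
opening: -0.0
```

```bash
python3 -m pendant '[[[-7,0,-8,0,0],[-8,0,-8,0,0],[-7,0,-7,0,0],[-7,0,-8,0,0],[-5,0,-9,0,0],[-5,0,-8,0,0],[0,0,0,0,0]]]'
```

```text
time_s: 15.92
eef_pos: [0.4866, 0.058, 0.0779]
eef_rot: [-0.0, 1.0, -0.001, -0.001]
wrist_force: [-1.1, -0.3, 1.9]
opening: 0.004
```

```bash
python3 -m pendant '[[[-5,0,-6,0,0],[-5,0,-6,0,0],[-4,0,-4,0,0],[0,0,-2,0,0],[0,0,-2,0,0],[0,0,0,0,0]]]'; python3 -m pendant '[[[0,0,-1,0,0],[0,0,-1,0,0],[0,0,0,0,0]]]'
```

```text
time_s: 16.68
eef_pos: [0.4734, 0.0579, 0.0585]
eef_rot: [-0.0, 1.0, -0.001, -0.001]
wrist_force: [1.2, -1.0, 1.9]
opening: -0.001
time_s: 17.05
eef_pos: [0.4734, 0.0579, 0.0566]
eef_rot: [-0.0, 1.0, -0.001, -0.001]
wrist_force: [0.0, -1.8, 2.1]
opening: -0.0
```

```bash
python3 -m pendant '[[[0,0,-1,0,0],[0,0,0,0,0]]]'; python3 -m pendant '[[[0,0,-1,0,0],[0,0,0,0,0]]]';  python3 -m pendant '[[[0,0,-0.7,0,0],[0,0,0,0,0]]]'
```

```text
time_s: 17.3
eef_pos: [0.4734, 0.0579, 0.0556]
eef_rot: [-0.0, 1.0, -0.001, -0.001]
wrist_force: [-2.5, -0.8, 1.8]
opening: -0.002
time_s: 17.55
eef_pos: [0.4736, 0.0579, 0.0547]
eef_rot: [-0.0, 1.0, -0.001, -0.0]
wrist_force: [-1.9, -0.8, 2.4]
opening: 0.001
time_s: 17.8
eef_pos: [0.4737, 0.0579, 0.0543]
eef_rot: [-0.0, 1.0, -0.001, -0.0]
wrist_force: [-4.8, -0.1, 6.2]
opening: 0.001
```

It reached the stop: the force rises and the descent stops. One more small press, then I lift off and look.

```bash
python3 -m pendant '[[[0,0,-0.5,0,0],[0,0,0,0,0]]]'; python3 -m pendant '[[[0,0,3,0,0],[0,0,5,0,0],[0,0,30,0,0],[-20,0,50,0,0],[-40,0,50,0,0],[-40,0,10,0,0],[0,0,0,0,0],[0,0,0,0,0]]]'; python3 -m pendant '[[[0,0,0,0,0],[0,0,0,0,0],[0,0,0,0,0],[0,0,0,0,0],[0,0,0,0,0],[0,0,0,0,0],[0,0,0,0,0],[0,0,0,0,0]]]'
python3 - <<'E'
from h import *
c=cam('wrist'); w=c['img'];find(c,'wrist',['cover_pad','cover_hinge'])
c=cam('scene','s5.png'); cv2.imwrite('pics/f5.png',np.hstack([w[:,60:480],c['img'][150:,150:380].repeat(1,0) if 0 else cv2.resize(c['img'][170:360,150:380],(380,420))])[:,:,::-1])
T=['cover_pad','ring_gauge','usb_stick','resin_sample','tweezers','loupe']
find(c,'scene',T); c=cam('top'); find(c,'top',T)
E
```

```text
time_s: 18.05
eef_pos: [0.4737, 0.0579, 0.0541]
eef_rot: [0.0, 1.0, -0.001, -0.0]
wrist_force: [-6.2, -1.0, 8.3]
opening: -0.003
time_s: 19.05
eef_pos: [0.3756, 0.0578, 0.2008]
eef_rot: [0.0, 1.0, -0.001, 0.001]
wrist_force: [0.4, 0.3, 0.5]
opening: 0.001
time_s: 20.05
eef_pos: [0.3749, 0.0579, 0.2005]
eef_rot: [0.0, 1.0, -0.001, 0.0]
wrist_force: [-0.4, 0.0, -0.2]
opening: -0.002
wrist cover_hinge [0.547  0.0598 0.0543] 0.96
scene cover_pad [0.4751 0.0594 0.0599] 0.88
scene ring_gauge [ 0.3853  0.1277 -0.002 ] 0.61
scene usb_stick [ 5.305e-01 -9.670e-02 -1.000e-04] 0.34
scene resin_sample [ 0.4509 -0.0986 -0.0017] 0.75
scene tweezers [ 0.4659 -0.2441  0.0014] 0.63
scene tweezers [ 0.4074  0.0126 -0.0021] 0.52
scene loupe [ 0.4624 -0.2453  0.0009] 0.89
top cover_pad [0.4764 0.0631 0.0606] 0.59
top ring_gauge [0.5055 0.0614 0.0022] 0.31
top usb_stick [ 5.253e-01 -9.960e-02  3.000e-04] 0.73
top resin_sample [ 0.4534 -0.1022  0.005 ] 0.66
top tweezers [0.4087 0.0116 0.0037] 0.43
top loupe [ 0.4622 -0.2417 -0.0011] 0.89
top loupe [0.4714 0.0583 0.0596] 0.39
```

View pics/f5.png

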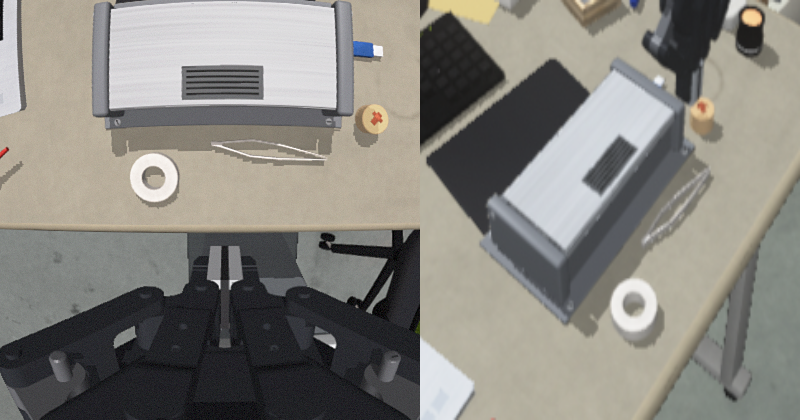

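The cover is shut and level with the end blocks, with its pad at (222, 82) in the wrist half. It has held for 2 s with the arm clear, and the loose things lie where they were. I'm handing in.

```bash
python3 -c "
from bench import order; print(order.hand_in())"
```

```text
the job is handed in; nothing more can be done
None
```

The microscope supply is switched on, the cover is latched shut, and the job is handed in at about 20 s of the 58 s allowed. No verdict was reported.

- **Cover opened:** I pressed the pad with about 3 N and let go. The pictures showed it fully open.
- **Green rocker:** I pressed the barred end until it bottomed out. That push reached 23 N, more than a light touch but well under the 60 N limit. The next picture showed it set like the red one, which had not moved.
- **Cover closed:** I pushed it over from behind to its stop, reaching about 8 N down and 6 N sideways, then let go. With the arm clear for about 2 s it stayed level with the end blocks, with the pad back at 60 mm above the desk.
- **Loose things:** all five were found within about 6 mm of their first positions, which is within the detectors' noise. The final top view put the ring gauge on the box, with low confidence (0.31). The scene view (0.61) and the picture show it has not moved. The wrist view did not report the pad at the end, but the other two cameras did.

The rockers are hidden under the closed cover, so I last saw both on before closing it.

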